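# Open the ball-mill jar: locking screw, latch bar, lid

### The arm

A 7-joint arm with a two-finger parallel gripper is mounted at the origin on the work surface. World frame = base frame: x ahead of the robot, y to its left, z up, the work surface at z = 0. Lengths are in m, angles in degrees, forces in N, time in s.
With the tool pointing down it reaches from about 0.425 to 0.95 m from the base axis. Payload 4.7 kg.
Tool frame: the origin (TCP) lies at the centre of the arm's flange, where the gripper is bolted on; the fingertips stand 182 mm ahead of it and the grasp point (between the pads) lies 164 mm ahead of it (ctrl.grasp_offset is the distance from the TCP to the grasp point, in m); y points along the fingers, z is the direction in which the jaws open and shut, and the axes are right-handed (so a half turn about y gives the same grasp; the last joint's range is limited). The gripper opens to 87 mm and grips with 3 to 60 N. Pads are 19 mm wide; open, the fingers measure 117 mm over their backs; the gripper's body (75 mm by 190 mm) begins 51 mm behind the grasp point.
Start: joints at [-73.333, 26.849, -2.785, 87.806, 1.381, 65.374, -4.715], TCP at [0.212, 0.641, 0.405] pointing down, gripper open.
Joint ranges: [-148.3, 148.3], [-19.14, 114.17], [-79.39, 73.82], [5.75, 140.21], [-59.74, 239.74], [12.07, 113.84], [-152.46, 152.46]. Speed limits (degrees/s): [147.25, 147.25, 180, 180, 180, 180, 180].

### API

Orientations are given as a 3x3 rotation matrix whose columns are the frame's x, y, z axes.
In Python, from rig import sensors, imaging, ctrl gives the robot as it stands. The module is installed in compiled form; this text tells all that it offers.
- The arm moves only by the shell command python3 -m creep 'ROWS'. ROWS is text: rows parted by semicolons, each of 5 numbers parted by spaces: the gripper's target within -1 to 1 (shut at 1, half-way at 0, fully open at -1), then the shift along the tool's x, y, z in mm, then the turn about the tool's y in degrees. In form: jaw tx ty tz roll; .... A call has exactly 5 rows; each row shifts and turns the commanded pose from where the row before left it, along the tool's axes as they then stand; what a row does not reach is not made up. A row lasts 1/12 s, in which the tool goes at most 41.7 mm and 7.16 degrees, less where a joint would pass 70% of its speed; a pose out of reach is approached as far as the arm can. A call is refused whole if a number of a shift passes 41.7 or a number of a turn 7.16, either way. A call with a gripper value outside its range is refused whole. The fingers move at their own pace and stop on an object; the grip force is fixed at half the most. Time passes only in rows, so rows that do not move let the fingers close, or fill a call up. It gives the time, the measured TCP pose, the force and the opening at its end, in the units of the state.
- sensors.get_obs(): the state, without advancing time (a new reading comes with each control period).
- imaging.camera(name): name is "scene" or "top"; returns (picture, depth): 480x640x3 uint8, red, green, blue; 480x640 float32, m along the optical axis (not along the pixel's ray), 0 where there is no reading.
- imaging.calibration(name): a dict with "intrinsics" (3x3 intrinsics, pixels), "view" (4x4, takes a point from world to camera coordinates). Camera axes: x right, y up, looking along -z (the intrinsics and any distortion apply to the point x, -y, -z); pixel columns grow to the right and rows downward; lengths in m; the calibration is good to about 2 mm. A picture is of the moment at which its call begins. calibration takes no time and is no camera call.
- ctrl.sign_off(): hands the job in, once; it reports no verdict.
The state is a dict: "time": time; "q": joint angles; "joint_velocities": joint speeds; "joint_torque": joint torques, N m; "position": TCP position; "ee_rot": TCP orientation; "contact_force": force on the tool from outside, world axes, zero at the start; "ft_torque": the same for the moment, N m; "gripper_width": finger opening in m.
Only numpy, scipy, OpenCV 4.12 (cv2) and the standard library are available. Lean on these libraries where they do the work, as an engineer would, in place of code of your own. Each camera call takes 0.05 s, during which the arm holds its last target.

### The job

Open the ball-mill jar: unscrew the T-handled locking screw until its foot is clear of the lid, swing the latch bar out from under its hook to about a right angle so that it is clear of the lid, then lift the lid off and set it down gently, right way up and wholly on the bare round plaster bat. Leave the bar swung open, and leave the bottle, pots, cups and everything else on the bench standing where they are.

Things in the scene. Friction and masses are not known exactly. Their poses are not given: they have to be found in the camera images.
- mill: White porcelain jar strapped in a steel stand bolted to the bench. Origin on the bench under the jar's axis, z up, x from hook post to pivot post (the shut bar lies along x). Base plate 200 x 150 x 8 mm. Jar 130 mm in diameter, neck 112, rim at height 130, mouth 84 mm wide. Pivot post at x = 77.5: 18 mm thick, its 28 mm head tops out at 192 mm.
- hook (a point): Where the hook holds the shut bar: x = -77.5 mm in the mill's frame, height 179 mm. Its post, 20 mm (x) by 10 mm (y), stands on the -y side of the bar at y = -14.5 to -24.5 mm, and a finger 20 mm wide (y = -24.5 to +15.5 mm, height 185 to 194 mm) reaches over the bar. Open on the +y side.
- pivot (a point): Point on the vertical axis about which the latch bar turns, at the bar's mid-height (179 mm above the bench); x = +77.5 mm, y = 0 in the mill's frame. Does not move.
- bar_end (a point): Point on the latch bar's centre line, 185 mm from the pivot axis, 22 mm short of the free tip, at mid-thickness, height 179 mm; its x axis points along the bar to the pivot. The bar is flat steel, 222 mm long, 24 wide, 10 thick, always level. Shut, it runs from the pivot over the lid and under the hook, and its tip stands out 42 mm beyond the hook, free on both sides.
- latch_bar (a joint): Angle of the latch bar, rad: 0 shut under the hook; grows as the free end swings to the mill's +y side, clockwise from above; stop at 1.95. Stiff pivot (0.12 N m), stays where it is left. Until the screw's foot is out of the lid's socket it has only about 0.05 rad of play.
- locking_screw (a joint): Turn of the locking screw, rad: 0 tight, grows as it is loosened anticlockwise from above; stop at 5.5; starts at 0 to 0.5. Friction 0.08 N m, stays where it is left. Each whole turn lifts handle and foot 12 mm (1.91 mm per rad). The 26 mm foot sits in a 30 mm wide, 5 mm deep socket on the lid and is clear of it from about 2.5 rad; from 3 rad the bar swings freely.
- screw_handle (a point): Centre of the T-handle, on the screw's axis, which passes through the bar 77.5 mm from the pivot axis (over the jar's centre when shut). The handle is a level round rod along this point's x, 12 mm thick, 114 mm long with an 18 mm ball at each end; axis 214 mm above the bench when tight, plus the lift. Under it a 12 mm shaft, then a 28 mm nut on the bar, top at 190 mm. It swings with the bar.
- lid: Loose porcelain lid, 0.35 to 0.6 kg. Origin at the centre of its underside, z up: plug 81 mm in diameter and 8 mm high (sits in the jar's mouth), disc 112 mm in diameter from 8 to 20 mm, round boss 52 mm in diameter from 20 to 38 mm (the part to grip) with the screw's socket in its top. On the jar its origin is at 122 mm. It cannot come off while the bar is over it.
- bat: Bare round plaster bat lying on the bench, 170 mm in diameter, 22 mm thick, cannot move; origin at the centre of its underside. It may change places with the ware board.
- wareboard: Wooden ware board 150 (x) by 220 (y) mm, top at 18 mm, fixed, carrying three bisque cups; origin at the centre of its underside.
- cup0: Bisque cup 68 mm in diameter, 72 mm high, loose on the ware board; origin at the centre of its underside. Leave alone.
- cup1: As cup0. Leave alone.
- cup2: As cup0. Leave alone.
- bottle: Loose clear plastic bottle with a white cap, 66 mm in diameter, 220 mm high, standing just beyond the swing of the bar: the bar touches it if swung past about 1.75 rad. Origin at the centre of its underside. Leave alone.
- beaker: Loose clear plastic beaker, at most 80 mm in diameter, 125 mm high, near the mill. Origin at the centre of its underside. Leave alone.
- pot: Loose buff bisque pot, at most 100 mm in diameter, 84 mm high, near the mill. Origin at the centre of its underside. Leave alone.
- crock: Loose brown lidded crock, at most 96 mm in diameter, 106 mm high, near the mill. Origin at the centre of its underside. Leave alone.
- tool_tin: Loose green tin 72 mm in diameter, 95 mm high, with wooden tools standing in it up to 205 mm. Origin at the centre of its underside. Leave alone.
Not all that is in view belongs to the job. Of the things that look like the lid, the largest one is meant. Of the things shaped like the bat, the white one is meant.

How it is judged (in metres and radians):
On the way, in this order (a step that is already met when the one before it is completed fails the run):
1. the locking screw is unscrewed until its foot is clear of the lid, with the latch bar still under its hook (value of joint locking_screw above 2.4 rad and value of joint latch_bar below 0.15 rad), for 0.1 s.
2. the latch bar is swung out from under the hook, clear of the lid (value of joint latch_bar above 1.25 rad), for 0.2 s.
3. the lid is lifted off the jar (z of lid in the frame of mill above 0.15 m), for 0.1 s.
At the end, for the whole second after the job is handed in: The lid lies flat and right way up (within 0.08 rad) at rest on the round plaster bat, its centre within 31 mm of the bat's centre (so wholly on it); the latch bar stands open at 1.25 rad or more and the locking screw is still backed off (2.4 rad or more) (horizontal distance between lid and bat below 0.031 m and z of lid in the frame of bat between 0.017 and 0.027 m and angle between lid's own z axis and vertical below 0.08 rad and linear speed of lid below 0.02 m/s and value of joint latch_bar above 1.25 rad and value of joint locking_screw above 2.4 rad); the robot touches nothing.
It fails at once if a bystander (bottle, beaker, pot, crock, cup or tool tin) is pushed more than 30 mm or tipped over (distance of any of cup0, cup1, cup2, bottle, beaker, pot, crock, tool_tin from where it was at the start of the episode above 0.03 m or angle between any of cup0, cup1, cup2, bottle, beaker, pot, crock, tool_tin's own z axis and vertical above 0.5 rad).
It fails at once if the lid is dropped or banged down on the bat (moving faster than 0.35 m/s within 10 mm of its surface) (horizontal distance between lid and bat below 0.085 m and z of lid in the frame of bat below 0.032 m and linear speed of lid above 0.35 m/s).
It also fails if it takes over 70 s, if anything falls off the work surface, if the arm or the gripper's body presses on something with over 40 N, if the wrist force passes 120 N, or if a joint passes its speed limit or range.

## Working session

There is one attempt and no reset: what is moved stays moved. The work goes in short steps, Python scripts to look and compute and a shell command to move; the robot and the scene stay as the last step left them, time stands still between calls to the robot, and variables do not carry over. Pictures are saved under pics/ and viewed, and the job is handed in when it is done.

```bash
mkdir -p pics
python3 - <<'E'
from rig import sensors, imaging, ctrl
import cv2, numpy as np
o=sensors.get_obs()
for k,v in o.items(): print(k,np.round(v,3).tolist())
print(ctrl.grasp_offset)
for n in("scene","top"):
    p,d=imaging.camera(n); c=imaging.calibration(n)
    cv2.imwrite(f"pics/{n}0.png",p[...,::-1]); np.savez(f"{n}0.npz",p=p,d=d,**c)
    print(n,{k:np.round(v,4).tolist() for k,v in c.items()}, (d>0).mean())
E
```

```text
time 0.0
q [-73.332, 26.896, -2.784, 87.875, 1.38, 65.375, -4.715]
joint_velocities [0.086, -0.0, 0.062, -0.044, -0.073, -0.018, -0.073]
joint_torque [0.0, -50.797, -0.08, -23.615, -0.061, 0.038, 0.0]
position [0.212, 0.641, 0.404]
ee_rot [[0.949, -0.001, 0.314], [-0.314, -0.002, 0.949], [0.0, -1.0, -0.002]]
contact_force [-0.053, -0.252, 0.96]
ft_torque [-0.018, 0.001, -0.047]
gripper_width 0.087
0.1635
scene {'intrinsics': [[534.1815, 0.0, 308.0629], [0.0, 534.1815, 234.7906], [0.0, 0.0, 1.0]], 'view': [[0.1896, 0.9818, -0.0073, -0.1057], [-0.83, 0.1643, 0.533, 0.3132], [0.5246, -0.095, 0.8461, -1.7716], [0.0, 0.0, 0.0, 1.0]]} 0.9962630208333333
top {'intrinsics': [[447.9038, 0.0, 317.7769], [0.0, 447.9038, 232.2273], [0.0, 0.0, 1.0]], 'view': [[-0.0138, -0.9997, 0.0183, 0.028], [0.9932, -0.0116, 0.116, -0.5024], [-0.1158, 0.0197, 0.9931, -1.1254], [0.0, 0.0, 0.0, 1.0]]} 0.996025390625
```

View pics/scene0.png

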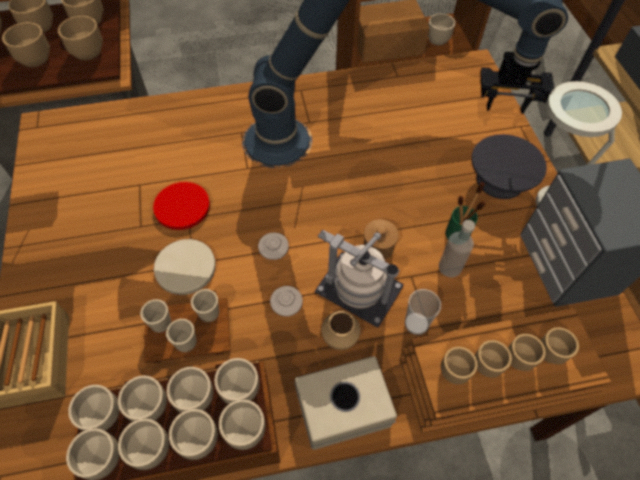

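View pics/top0.png

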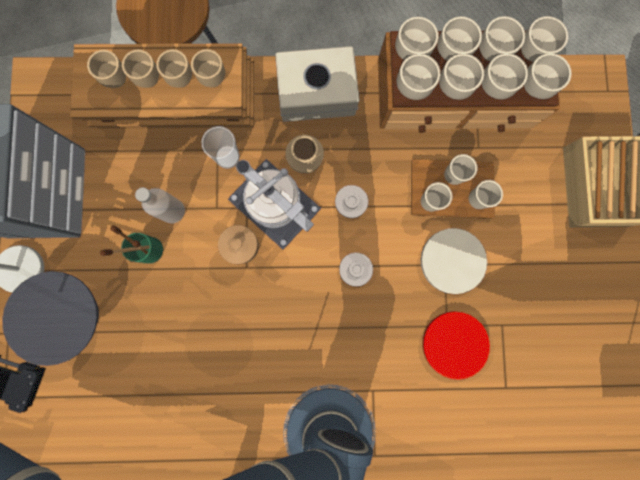

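Run:
```python
import cv2
t=cv2.imread("pics/top0.png"); s=cv2.imread("pics/scene0.png")
cv2.imwrite("pics/c1.png",cv2.resize(t[110:290,100:340],None,fx=3.3,fy=3.3,interpolation=cv2.INTER_CUBIC))
cv2.imwrite("pics/c2.png",cv2.resize(s[190:370,280:500],None,fx=3.3,fy=3.3,interpolation=cv2.INTER_CUBIC))
```

```text
(no output)
```

View pics/c1.png

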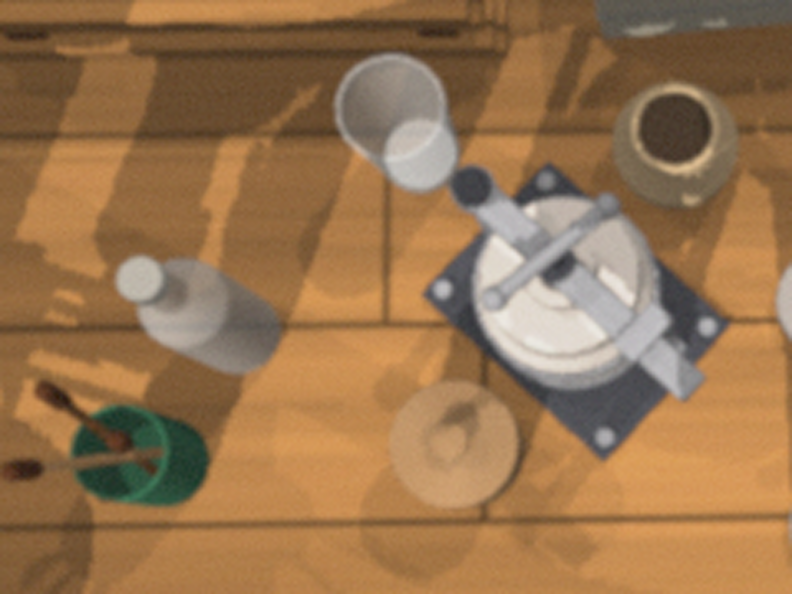

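View pics/c2.png

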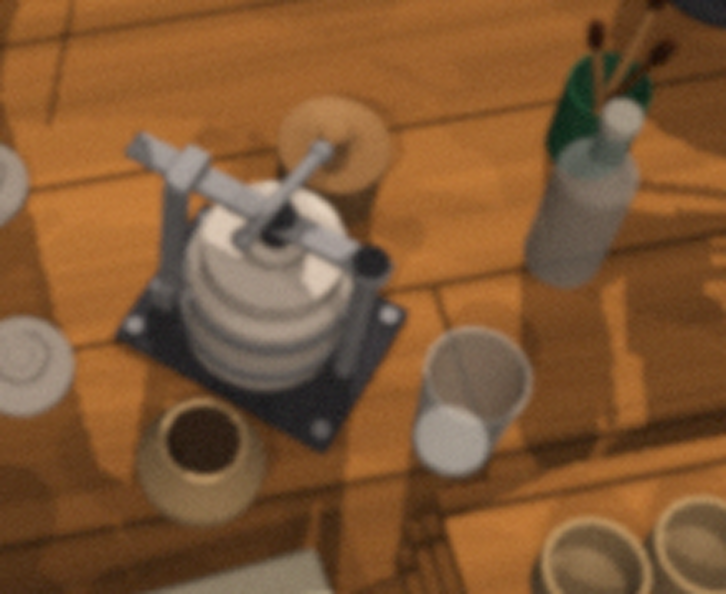

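```bash
cat > h.py <<'E'
import numpy as np, cv2
def cloud(f):
    z=np.load(f); d=z['d']; K=z['intrinsics']; V=z['view']
    v,u=np.mgrid[0:480,0:640]
    P=np.stack([(u-K[0,2])/K[0,0]*d, -(v-K[1,2])/K[1,1]*d, -d],-1)
    W=(P-V[:3,3])@V[:3,:3]; W[d==0]=np.nan
    return W,z['p']
def ray(f,u,v,h):
    z=np.load(f);K=z['intrinsics'];V=z['view']
    r=np.array([(u-K[0,2])/K[0,0],-(v-K[1,2])/K[1,1],-1])@V[:3,:3]; c=-V[:3,3]@V[:3,:3]
    return c+r*(h-c[2])/r[2]
def proj(f,w):
    z=np.load(f);K=z['intrinsics'];V=z['view']; p=V[:3,:3]@w+V[:3,3]
    return K[0,0]*p[0]/-p[2]+K[0,2], K[1,1]*p[1]/p[2]+K[1,2]
E
python3 - <<'E'
from h import *
for f in("top0.npz","scene0.npz"):
    W,p=cloud(f)
    # bench z check
    b=np.abs(W[...,0]-.45)<.1
    b&=np.abs(W[...,1]+.0)<.3
    print(f,"median z",np.nanmedian(W[...,2][b]))
    c=ray(f,*( (272,195) if f[0]=='t' else (362,270)),.15); print(c)
    near=np.hypot(W[...,0]-c[0],W[...,1]-c[1])<.15
    for lo,hi in((.145,.165),(.176,.19),(.19,.2),(.2,.24)):
        m=near&(W[...,2]>lo)&(W[...,2]<hi); q=W[m]
        if len(q)<5: print(lo,len(q));continue
        mu=q.mean(0);u,s,vt=np.linalg.svd(q[:,:2]-mu[:2],full_matrices=False)
        t=(q[:,:2]-mu[:2])@vt[0]
        print(lo,len(q),mu.round(4),vt[0].round(3),np.degrees(np.arctan2(vt[0,1],vt[0,0])).round(1),t.min().round(3),t.max().round(3),(s/np.sqrt(len(q))).round(4))
E
```

```text
top0.npz median z 0.00132523739327758
[0.5769084 0.129203  0.15     ]
0.145 190 [0.5778 0.1345 0.1546] [-0.44   0.898] 116.1 -0.052 0.052 [0.0234 0.0218]
0.176 798 [0.5658 0.1184 0.1843] [-0.678 -0.735] -132.7 -0.117 0.105 [0.0635 0.0075]
0.19 278 [0.5722 0.1218 0.1932] [-0.661 -0.751] -131.4 -0.108 0.07 [0.0718 0.0098]
0.2 311 [0.5821 0.1356 0.2198] [-0.633  0.774] 129.3 -0.056 0.056 [0.0333 0.0038]
scene0.npz median z 0.002511230288760521
[0.60574686 0.12955927 0.15      ]
0.145 354 [0.5963 0.1282 0.152 ] [-0.557 -0.831] -123.8 -0.087 0.089 [0.0373 0.0202]
0.176 628 [0.573  0.1217 0.1843] [0.685 0.728] 46.7 -0.109 0.113 [0.0651 0.0085]
0.19 232 [0.5812 0.1296 0.1938] [0.661 0.751] 48.7 -0.108 0.099 [0.0706 0.0097]
0.2 237 [0.5867 0.1363 0.22  ] [ 0.634 -0.773] -50.7 -0.059 0.053 [0.0339 0.0067]
```

Run:
```python
from h import *
C={}
for f in("top0.npz","scene0.npz"):
    W,p=cloud(f)
    c=np.array([.582,.136])
    u=np.array([.683,.730]); n=np.array([-u[1],u[0]])
    X=(W[...,:2]-c)@u; Y=(W[...,:2]-c)@n; Z=W[...,2]
    for nm,x0,x1,z0,z1,yl in(("pivothead",.06,.1,.187,.2,.03),("bar1",.02,.055,.18,.19,.025),("bar2",-.06,-.02,.18,.19,.025),("tip",-.135,-.095,.178,.19,.03),("hook",-.1,-.06,.189,.2,.04)):
        m=(X>x0)&(X<x1)&(np.abs(Y)<yl)&(Z>z0)&(Z<z1)
        q=np.c_[X[m],Y[m],Z[m]]*1000
        if len(q)>4: print(f[0],nm,len(q),"mean",q.mean(0).round(1),"pc",np.percentile(q,[3,97],axis=0).round(1).tolist())
    # white bat
    pf=p.astype(int)
    m=(np.abs(Z-.022)<.008)&(np.abs(W[...,0]-.43)<.15)&(np.abs(W[...,1]+.25)<.2)&(pf[...,2]>110)&(pf.max(-1)-pf.min(-1)<60)
    k,l,s,cc=cv2.connectedComponentsWithStats(m.astype(np.uint8))
    i=1+np.argmax(s[1:,4]); q=W[l==i]
    (cu,cv),r=cv2.minEnclosingCircle(q[:,:2].astype(np.float32)); print("bat",cc[i],len(q),q.mean(0).round(4),(cu,cv,r))
    # tall objects
    m=((Z>.06)&(Z<.5)&(np.hypot(W[...,0],W[...,1])>.25)&(W[...,0]<.95)).astype(np.uint8)
    k,l,s,cc=cv2.connectedComponentsWithStats(m)
    for i in range(1,k):
        if s[i,4]>60:
            q=W[l==i]; print(s[i,:4],np.percentile(q,[2,50,98],axis=0).round(3).tolist())
```

```text
t pivothead 119 mean [ 77.6  -0.2 191.5] pc [[66.0, -12.4, 187.8], [89.5, 11.9, 194.6]]
t bar1 160 mean [ 37.3  -0.2 184.1] pc [[21.0, -11.4, 180.8], [53.9, 10.7, 187.4]]
t bar2 189 mean [-40.1  -0.2 183.9] pc [[-58.8, -11.7, 180.8], [-21.1, 11.0, 187.4]]
t tip 162 mean [-111.9   -0.5  183.8] pc [[-127.9, -11.8, 180.1], [-95.7, 10.6, 187.2]]
t hook 163 mean [-77.   -4.7 193.8] pc [[-86.4, -23.5, 189.7], [-67.5, 13.8, 197.4]]
bat [453.66087478 260.92390653] 3338 [ 0.4248 -0.3293  0.0219] (0.42597365379333496, -0.33067217469215393, 0.08595102280378342)
[381  27 190  98] [[0.779, -0.548, 0.068], [0.845, -0.347, 0.173], [0.946, -0.149, 0.219]]
[ 70  50 177  71] [[0.786, 0.209, 0.071], [0.855, 0.408, 0.108], [0.942, 0.619, 0.177]]
[275  53  84  61] [[0.811, -0.075, 0.069], [0.874, 0.023, 0.1], [0.947, 0.116, 0.105]]
[  0 104  76 132] [[0.499, 0.624, 0.068], [0.609, 0.635, 0.215], [0.733, 0.708, 0.302]]
[202 127  35  37] [[0.674, 0.224, 0.062], [0.725, 0.266, 0.101], [0.749, 0.298, 0.128]]
[287 136  35  33] [[0.668, 0.016, 0.061], [0.7, 0.055, 0.083], [0.738, 0.093, 0.089]]
[575 137  65  8
[... 2139 characters left out ...]
  33] [[0.678, 0.018, 0.061], [0.717, 0.054, 0.084], [0.747, 0.094, 0.09]]
[ 31 313  16  68] [[0.531, -0.69, 0.064], [0.631, -0.682, 0.088], [0.714, -0.676, 0.107]]
[ 18 316  17  68] [[0.533, -0.72, 0.064], [0.63, -0.712, 0.087], [0.714, -0.706, 0.106]]
[  5 318  18  68] [[0.534, -0.75, 0.064], [0.631, -0.742, 0.087], [0.714, -0.737, 0.107]]
[167 319  29  29] [[0.623, -0.37, 0.061], [0.645, -0.342, 0.082], [0.687, -0.308, 0.094]]
[  0 320  11  50] [[0.531, -0.78, 0.062], [0.588, -0.772, 0.077], [0.659, -0.767, 0.094]]
[296 356 101  79] [[0.82, -0.075, 0.095], [0.887, 0.022, 0.101], [0.948, 0.117, 0.106]]
[ 67 358 209 111] [[0.799, -0.546, 0.14], [0.876, -0.361, 0.177], [0.947, -0.155, 0.22]]
```

```bash
cat > g.py <<'E'
import numpy as np,sys
from rig import sensors
o=sensors.get_obs()
def rep(tx=None,ty=None,gz=None,zang=None):
    p=np.array(o["position"]);R=np.array(o["ee_rot"])
    g=p+R[:,1]*.1635
    a=np.degrees(np.arctan2(R[1,2],R[0,2]))
    print("t",round(o["time"],2),"grasp",g.round(4),"zang",a.round(2),"tilt",np.degrees(np.arccos(-R[2,1])).round(2),"q1,7",np.round([o["q"][0],o["q"][6]],1),"F",np.round(o["contact_force"],1),"w",round(o["gripper_width"],4))
    if tx is not None:
        d=np.array([tx,ty,gz])-g
        print("move mm",(R.T@d*1000).round(1),"roll",((a-zang+90)%180-90).round(1), "norm",(np.linalg.norm(d)*1000).round(1))
a=[float(v) for v in sys.argv[1:]]
rep(*a)
E
python3 -m creep '-1 25 -12 -18 0; -1 25 -12 -18 0; -1 25 -12 -18 0; -1 25 -12 -18 0; -1 25 -12 -18 0'; python3 g.py .583 .136 .26 39.3
```

```text
time: 0.52
position: [0.3032, 0.5146, 0.4647]
ee_rot: [[0.949, -0.0, 0.314], [-0.314, -0.001, 0.949], [-0.0, -1.0, -0.001]]
contact_force: [0.1, 0.2, -0.4]
gripper_width: 0.0872
t 0.52 grasp [0.3031 0.5145 0.3012] zang 71.69 tilt 0.06 q1,7 [-63.    7.9] F [ 0.1  0.2 -0.4] w 0.0872
move mm [ 384.7   41.5 -271.3] roll 32.4 norm 472.5
```

```bash
python3 -m creep '-1 28 0 -20 0; -1 28 0 -20 0; -1 28 0 -20 0; -1 28 0 -20 0; -1 28 0 -20 0'; python3 -m creep '-1 28 0 -20 0; -1 28 0 -20 0; -1 28 0 -20 0; -1 28 0 -20 0; -1 28 0 -20 0'; python3 -m creep '-1 26 2 -18 0; -1 26 2 -18 0; -1 20 4 -14 0; -1 15 8 -10 0; -1 8 8 -6 0';python3 g.py .583 .136 .26 39.3
```

```text
time: 0.93
position: [0.4046, 0.3754, 0.4645]
ee_rot: [[0.949, -0.0, 0.314], [-0.314, -0.0, 0.949], [-0.0, -1.0, -0.0]]
contact_force: [0.7, 0.1, -0.6]
gripper_width: 0.0872
time: 1.35
position: [0.506, 0.2366, 0.4645]
ee_rot: [[0.949, -0.001, 0.314], [-0.314, -0.0, 0.949], [-0.0, -1.0, -0.0]]
contact_force: [0.2, 0.3, -0.9]
gripper_width: 0.087
time: 1.77
position: [0.5761, 0.1429, 0.4402]
ee_rot: [[0.948, 0.001, 0.318], [-0.318, -0.001, 0.948], [0.001, -1.0, -0.001]]
contact_force: [-0.5, -0.4, 0.2]
gripper_width: 0.0871
t 1.77 grasp [0.5762 0.1427 0.2767] zang 71.46 tilt 0.07 q1,7 [-28.5  57.6] F [-0.5 -0.4  0.2] w 0.0871
move mm [ 8.5 16.7 -4.2] roll 32.2 norm 19.2
```

```bash
python3 -m creep '-1 0 0 0 7; -1 0 0 0 7; -1 0 0 0 7; -1 0 0 0 7; -1 0 0 0 4.4';python3 g.py .583 .136 .26 39.3
```

```text
time: 2.18
position: [0.5744, 0.1465, 0.4399]
ee_rot: [[0.63, -0.002, 0.777], [-0.777, 0.0, 0.63], [-0.001, -1.0, -0.001]]
contact_force: [-1.2, -0.2, -0.6]
gripper_width: 0.0871
t 2.18 grasp [0.5742 0.1465 0.2764] zang 39.04 tilt 0.09 q1,7 [-33.2  26.6] F [-1.2 -0.2 -0.6] w 0.0871
move mm [13.7 16.4  0.3] roll -0.3 norm 21.4
```

```bash
python3 -m creep '-1 5 8 0 0; -1 4 10 0 0; -1 3 10 0 0; -1 2 10 0 0; -1 0 4 0 0';python3 g.py .583 .136 .215 39.3
```

```text
time: 2.6
position: [0.5835, 0.1341, 0.396]
ee_rot: [[0.633, -0.004, 0.774], [-0.774, -0.001, 0.633], [-0.001, -1.0, -0.004]]
contact_force: [-0.8, 0.5, 0.4]
gripper_width: 0.087
t 2.6 grasp [0.5829 0.1338 0.2325] zang 39.26 tilt 0.23 q1,7 [-31.4  29.2] F [-0.8  0.5  0.4] w 0.087
move mm [-1.6 17.5  1.5] roll -0.0 norm 17.6
```

```bash
python3 -m creep '-1 -1.5 6 1 0; -1 0 6 0.5 0; -1 0 5.5 0 0; -1 0 0 0 0; -1 0 0 0 0';python3 g.py .583 .136 .215 39.3
python3 - <<'E'
from rig import imaging
import cv2
p,d=imaging.camera("scene"); cv2.imwrite("pics/s1.png",cv2.resize(p[150:350,240:480,::-1],None,fx=3,fy=3))
E
```

```text
time: 3.02
position: [0.5839, 0.137, 0.381]
ee_rot: [[0.633, -0.0, 0.774], [-0.774, -0.0, 0.633], [-0.0, -1.0, -0.0]]
contact_force: [0.8, -0.4, 0.9]
gripper_width: 0.0869
t 3.02 grasp [0.5839 0.137  0.2175] zang 39.29 tilt 0.02 q1,7 [-31.4  29.3] F [ 0.8 -0.4  0.9] w 0.0869
move mm [ 0.2  2.5 -1.3] roll -0.0 norm 2.9
```

View pics/s1.png

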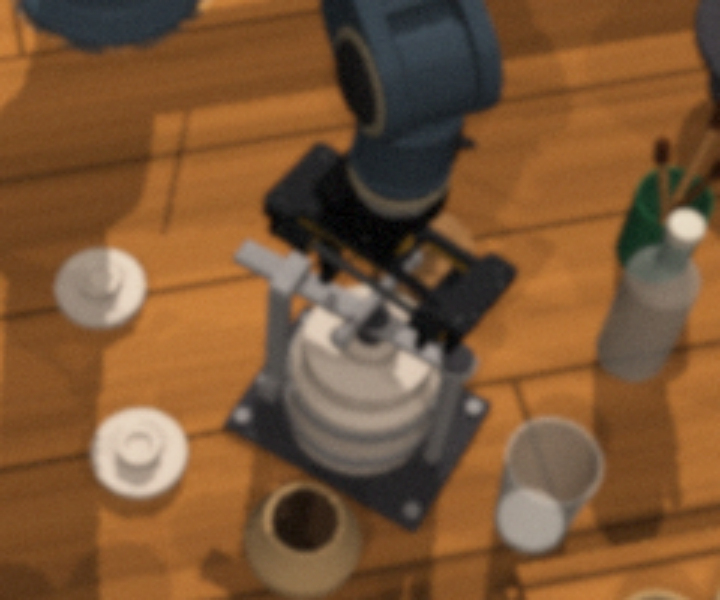

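The picture shows the open fingers on both sides of the T-handle (about 380,320), above the bar. I close now.

```bash
python3 -m creep '0.4 0 2 0 0; 0.8 0 0 -1 0; 1 0 0 0 0; 1 0 0 0 0; 1 0 0 0 0';python3 g.py .583 .136 .215 39.3;python3 -m creep '1 0 0 0 0; 1 0 0 0 0; 1 0 0 0 0; 1 0 0 0 0; 1 0 0 0 0';python3 g.py .583 .136 .215 39.3
```

```text
time: 3.48
position: [0.5832, 0.1363, 0.3794]
ee_rot: [[0.633, 0.0, 0.774], [-0.774, 0.0, 0.633], [0.0, -1.0, 0.0]]
contact_force: [-0.2, 0.1, 0.6]
gripper_width: 0.0616
t 3.48 grasp [0.5833 0.1363 0.2159] zang 39.28 tilt 0.02 q1,7 [-31.3  29.4] F [-0.2  0.1  0.6] w 0.0616
move mm [ 0.1  0.9 -0.4] roll -0.0 norm 1.0
time: 3.9
position: [0.5832, 0.1363, 0.3792]
ee_rot: [[0.633, -0.0, 0.774], [-0.774, 0.0, 0.633], [-0.0, -1.0, -0.0]]
contact_force: [-0.2, 0.4, -0.4]
gripper_width: 0.028
t 3.9 grasp [0.5832 0.1363 0.2157] zang 39.28 tilt 0.0 q1,7 [-31.3  29.4] F [-0.2  0.4 -0.4] w 0.028
move mm [ 0.1  0.7 -0.3] roll -0.0 norm 0.8
```

```bash
python3 -m creep '1 0 0 0 0; 1 0 0 0 0; 1 0 0 0 0; 1 0 0 0 0; 1 0 0 0 0';python3 g.py .583 .136 .215 39.3;python3 -m creep '1 0 -0.1 0 -3; 1 0 -0.1 0 -3; 1 0 -0.1 0 -3; 1 0 -0.1 0 -3; 1 0 -0.1 0 -3';python3 g.py .583 .136 .215 39.3
```

```text
time: 4.32
position: [0.583, 0.136, 0.3792]
ee_rot: [[0.633, -0.001, 0.774], [-0.774, -0.0, 0.633], [-0.0, -1.0, -0.001]]
contact_force: [-2.3, -1.6, 1.7]
gripper_width: 0.0112
t 4.32 grasp [0.5828 0.136  0.2157] zang 39.26 tilt 0.06 q1,7 [-31.3  29.4] F [-2.3 -1.6  1.7] w 0.0112
move mm [0.1 0.7 0.2] roll -0.0 norm 0.7
time: 4.73
position: [0.583, 0.136, 0.3797]
ee_rot: [[0.813, -0.001, 0.582], [-0.582, -0.0, 0.813], [-0.001, -1.0, -0.001]]
contact_force: [-1.8, -1.2, 1.6]
gripper_width: 0.0107
t 4.73 grasp [0.5828 0.136  0.2162] zang 54.38 tilt 0.06 q1,7 [-28.9  43.2] F [-1.8 -1.2  1.6] w 0.0107
move mm [0.2 1.2 0.1] roll 15.1 norm 1.2
```

```bash
python3 -m creep '1 0 -0.23 0 -7; 1 0 -0.23 0 -7; 1 0 -0.23 0 -7; 1 0 -0.23 0 -7; 1 0 -0.23 0 -7';python3 g.py;python3 -m creep '1 0 -0.23 0 -7; 1 0 -0.23 0 -7; 1 0 -0.23 0 -7; 1 0 -0.23 0 -7; 1 0 -0.23 0 -7';python3 g.py
```

```text
time: 5.15
position: [0.583, 0.1359, 0.3808]
ee_rot: [[1.0, -0.001, 0.008], [-0.008, -0.0, 1.0], [-0.001, -1.0, -0.0]]
contact_force: [-1.8, -1.6, 2.1]
gripper_width: 0.0112
t 5.15 grasp [0.5828 0.1358 0.2173] zang 89.57 tilt 0.07 q1,7 [-23.4  75.5] F [-1.8 -1.6  2.1] w 0.0112
time: 5.57
position: [0.583, 0.1358, 0.382]
ee_rot: [[0.824, -0.001, -0.567], [0.567, -0.0, 0.824], [-0.001, -1.0, 0.0]]
contact_force: [-2.2, -1.5, 0.7]
gripper_width: 0.0109
t 5.57 grasp [0.5828 0.1357 0.2185] zang 124.56 tilt 0.07 q1,7 [-18.  107.8] F [-2.2 -1.5  0.7] w 0.0109
```

```bash
python3 -m creep '1 0 -0.23 0 -7; 1 0 -0.23 0 -7; 1 0 -0.23 0 -7; 1 0 -0.23 0 -7; 1 0 -0.23 0 -7';python3 g.py;python3 -m creep '0.3 0 0 0 0; 0.3 0 0 0 0; 0.3 0 0 0 0; 0.3 0 0 0 0; 0.3 0 0 0 0';python3 g.py
```

```text
time: 5.98
position: [0.583, 0.1357, 0.3832]
ee_rot: [[0.349, -0.001, -0.937], [0.937, -0.001, 0.349], [-0.001, -1.0, 0.001]]
contact_force: [-1.5, -1.6, 1.5]
gripper_width: 0.0111
t 5.98 grasp [0.5829 0.1356 0.2197] zang 159.55 tilt 0.07 q1,7 [-12.7 140.2] F [-1.5 -1.6  1.5] w 0.0111
time: 6.4
position: [0.5833, 0.1365, 0.3831]
ee_rot: [[0.355, 0.0, -0.935], [0.935, 0.0, 0.355], [0.0, -1.0, -0.0]]
contact_force: [-0.2, -0.3, 0.2]
gripper_width: 0.0291
t 6.4 grasp [0.5833 0.1366 0.2196] zang 159.23 tilt 0.02 q1,7 [-12.8 139.8] F [-0.2 -0.3  0.2] w 0.0291
```

```bash
python3 -m creep '0.3 0 -6 0 0; 0.3 0 -10 0 0; 0.3 0 -12 0 0; 0.3 0 -12 0 0; 0.3 0 -5 0 7';python3 g.py;python3 -m creep '0.3 0 0 0 7.1; 0.3 0 0 0 7.1; 0.3 0 0 0 7.1; 0.3 0 0 0 7.1; 0.3 0 0 0 7.1';python3 -m creep '0.3 0 0 0 7.1; 0.3 0 0 0 7.1; 0.3 0 0 0 7.1; 0.3 0 0 0 7.1; 0.3 0 0 0 7.1';python3 -m creep '0.3 0 0 0 7.1; 0.3 0 0 0 7.1; 0.3 0 0 0 7.1; 0.3 0 0 0 7.1; 0.3 0 0 0 7.1';python3 -m creep '0.3 0 0 0 7.1; 0.3 0 0 0 7.1; 0.3 0 0 0 7.1; 0.3 0 0 0 7.1; 0.3 0 0 0 7.1';python3 g.py .583 .136 .22 159.5
python3 - <<'E'
from rig import imaging
import cv2, numpy as np
for n in("scene","top"):
    p,d=imaging.camera(n); c=imaging.calibration(n); np.savez(f"{n}2.npz",p=p,d=d,**c)
    cv2.imwrite(f"pics/{n}2.png",cv2.resize(p[150:350,240:480,::-1] if n=="scene" else p[110:290,160:380,::-1],None,fx=3,fy=3))
E
```

```text
time: 6.82
position: [0.5837, 0.1364, 0.4315]
ee_rot: [[0.467, 0.004, -0.884], [0.884, 0.002, 0.467], [0.003, -1.0, -0.003]]
contact_force: [-0.8, 0.1, -0.2]
gripper_width: 0.0305
t 6.82 grasp [0.5845 0.1367 0.2681] zang 152.16 tilt 0.27 q1,7 [-13.7 133.5] F [-0.8  0.1 -0.2] w 0.0305
time: 7.23
position: [0.5833, 0.1363, 0.4299]
ee_rot: [[0.896, 0.002, -0.445], [0.445, 0.001, 0.896], [0.002, -1.0, -0.0]]
contact_force: [0.1, -0.7, -0.5]
gripper_width: 0.0305
time: 7.65
position: [0.5833, 0.1364, 0.4299]
ee_rot: [[0.987, 0.002, 0.158], [-0.158, 0.001, 0.987], [0.002, -1.0, 0.001]]
contact_force: [0.4, -0.5, -0.1]
gripper_width: 0.0302
time: 8.07
position: [0.5833, 0.1364, 0.4298]
ee_rot: [[0.712, 0.002, 0.702], [-0.702, 0.001, 0.712], [0.001, -1.0, 0.002]]
contact_force: [-0.2, 0.8, -0.3]
gripper_width: 0.0304
time: 8.48
position: [0.5833, 0.1365, 0.4298]
ee_rot: [[0.173, 0.002, 0.985], [-0.985, 0.001, 0.173], [-0.001, -1.0, 0.002]]
contact_force: [-0.0, 0.1, 0.3]
gripper_width: 0.0304
t 8.48 grasp [0.5836 0.1367 0.2663] zang 9.94 tilt 0.13 q1,7 [-33.6  -0.1] F [-0.   0.1  0.3] w 0.0304
move mm [ 0.6 46.3 -0.8] roll 30.4 norm 46.3
```

View pics/scene2.png

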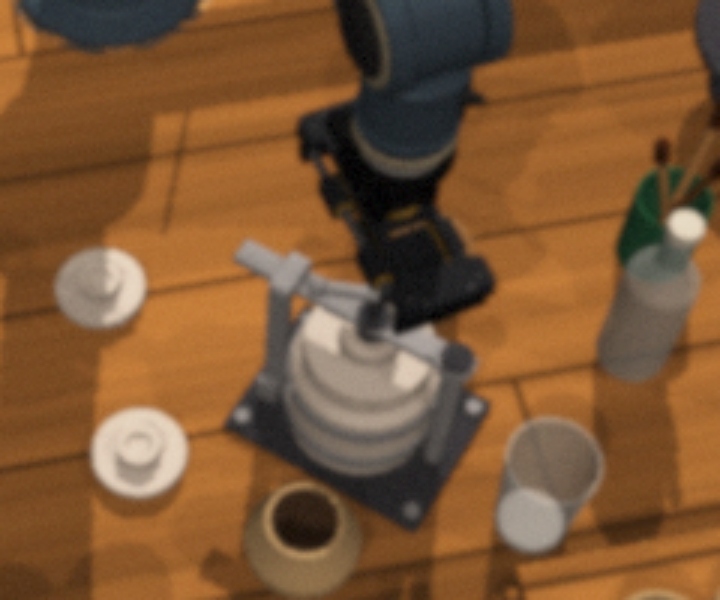

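Run:
```python
from h import *
for f in("top2.npz","scene2.npz"):
    W,p=cloud(f); c=np.array([.583,.136]); r=np.hypot(*(W[...,:2]-c).transpose(2,0,1))
    m=(r<.075)&(W[...,2]>.207)&(W[...,2]<.232); q=W[m]-np.r_[c,0]
    print(len(q)); 
    if len(q)>5:
        a=np.degrees(np.arctan2(q[:,1],q[:,0]))%180; far=np.hypot(q[:,0],q[:,1])>.025
        print(np.percentile(a[far],[10,50,90]),np.percentile(q[:,2],[10,50,90]))
```

```text
49
[61.72049135 68.24488296 75.58720074] [0.22056693 0.22567484 0.22849606]
129
[64.56631391 74.20109047 79.89440931] [0.21799732 0.22449919 0.22849377]
```

```bash
python3 -m creep '0.3 0 0 0 7; 0.3 0 0 0 7; 0.3 0 4 0 7; 0.3 0 8 0 7; 0.3 0 10 0 2.4';python3 -m creep '0.3 0 10 0 0; 0.3 0 10 0 0; 0.3 0 4 0 0; 0.3 0 0 0 0; 0.5 0 0 0 0';python3 g.py .583 .136 .22 159.5
```

```text
time: 9.0
position: [0.5835, 0.1364, 0.4075]
ee_rot: [[-0.345, 0.003, 0.939], [-0.939, 0.001, -0.345], [-0.002, -1.0, 0.002]]
contact_force: [0.4, 0.0, 0.4]
gripper_width: 0.0309
time: 9.42
position: [0.5833, 0.1362, 0.3822]
ee_rot: [[-0.343, -0.0, 0.939], [-0.939, 0.0, -0.343], [0.0, -1.0, -0.0]]
contact_force: [-0.5, -0.0, 0.2]
gripper_width: 0.0283
t 9.42 grasp [0.5833 0.1362 0.2187] zang -20.07 tilt 0.01 q1,7 [-37.2 -26.7] F [-0.5 -0.   0.2] w 0.0283
move mm [ 0.3 -1.3 -0.2] roll 0.4 norm 1.4
```

```bash
python3 -m creep '1 0 0 -0.8 0; 1 0 0 0 0; 1 0 0 0 0; 1 0 0 0 0; 1 0 0 0 0';python3 g.py .583 .136 .22 159.5;python3 -m creep '1 0 -0.1 0 -3; 1 0 -0.15 0 -4; 1 0 -0.2 0 -6; 1 0 -0.23 0 -7; 1 0 -0.23 0 -7';python3 g.py
```

```text
time: 9.83
position: [0.5827, 0.1366, 0.3827]
ee_rot: [[-0.344, 0.001, 0.939], [-0.939, 0.0, -0.344], [-0.001, -1.0, 0.001]]
contact_force: [0.1, -0.3, 1.9]
gripper_width: 0.0114
t 9.83 grasp [0.5829 0.1366 0.2192] zang -20.12 tilt 0.08 q1,7 [-37.3 -26.8] F [ 0.1 -0.3  1.9] w 0.0114
move mm [ 0.6 -0.8  0.3] roll 0.4 norm 1.0
time: 10.25
position: [0.5826, 0.1365, 0.3836]
ee_rot: [[0.125, 0.001, 0.992], [-0.992, 0.0, 0.125], [-0.0, -1.0, 0.001]]
contact_force: [-1.0, 0.2, 1.2]
gripper_width: 0.0113
t 10.25 grasp [0.5828 0.1365 0.2201] zang 7.2 tilt 0.05 q1,7 [-32.9  -2. ] F [-1.   0.2  1.2] w 0.0113
```

```bash
python3 -m creep '1 0 -0.23 0 -7; 1 0 -0.23 0 -7; 1 0 -0.23 0 -7; 1 0 -0.23 0 -7; 1 0 -0.23 0 -7';python3 -m creep '1 0 0 0 0; 1 0 0 0 0; 1 0 0 0 0; 1 0 0 0 0; 1 0 0 0 0';python3 g.py
python3 - <<'E'
import numpy as np
from rig import sensors
R=np.array(sensors.get_obs()["ee_rot"]); a0=np.arctan2(.730,.683)
th=np.r_[np.linspace(0,1.5,21)]
c=-np.array([np.cos(a0-th),np.sin(a0-th)]).T*77.5
d=np.diff(c,axis=0); z=np.diff(th)*1.91
D=np.c_[d,z]@R
print(D.round(1))
E
```

```text
time: 10.67
position: [0.5824, 0.1363, 0.3847]
ee_rot: [[0.672, -0.0, 0.741], [-0.741, 0.0, 0.672], [-0.0, -1.0, -0.0]]
contact_force: [0.0, -0.2, 3.1]
gripper_width: 0.0115
time: 11.08
position: [0.5824, 0.1365, 0.3847]
ee_rot: [[0.666, 0.0, 0.746], [-0.746, -0.0, 0.666], [0.0, -1.0, -0.0]]
contact_force: [-2.2, -0.9, 5.9]
gripper_width: 0.0114
t 11.08 grasp [0.5824 0.1364 0.2212] zang 41.79 tilt 0.01 q1,7 [-27.5  29.6] F [-2.2 -0.9  5.9] w 0.0114
[[-5.8 -0.1 -0.3]
 [-5.8 -0.1  0.1]
 [-5.8 -0.1  0.6]
 [-5.7 -0.1  1. ]
 [-5.6 -0.1  1.4]
 [-5.5 -0.1  1.8]
 [-5.4 -0.1  2.3]
 [-5.2 -0.1  2.6]
 [-5.  -0.1  3. ]
 [-4.7 -0.1  3.4]
 [-4.5 -0.1  3.7]
 [-4.2 -0.1  4.1]
 [-3.8 -0.1  4.4]
 [-3.5 -0.1  4.6]
 [-3.1 -0.1  4.9]
 [-2.8 -0.1  5.1]
 [-2.4 -0.1  5.3]
 [-2.  -0.1  5.5]
 [-1.6 -0.1  5.6]
 [-1.1 -0.1  5.7]]
```

```bash
python3 -m creep '1 -5.8 -0.3 -0.3 0; 1 -5.8 -0.3 0.1 0; 1 -5.8 -0.2 0.6 0; 1 -5.7 -0.15 1 0; 1 -5.6 -0.15 1.4 0';python3 g.py
```

```text
time: 11.5
position: [0.5651, 0.1601, 0.3854]
ee_rot: [[0.667, 0.0, 0.745], [-0.745, -0.0, 0.667], [0.0, -1.0, -0.0]]
contact_force: [0.6, -4.0, 3.1]
gripper_width: 0.0113
t 11.5 grasp [0.5651 0.1601 0.2219] zang 41.86 tilt 0.02 q1,7 [-29.9  26.6] F [ 0.6 -4.   3.1] w 0.0113
```

```bash
python3 -m creep '1 -5.5 -0.15 1.8 0; 1 -5.4 -0.15 2.3 0; 1 -5.2 -0.15 2.6 0; 1 -5 -0.15 3 0; 1 -4.7 -0.15 3.4 0';python3 g.py;python3 -m creep '1 -4.5 -0.15 3.7 0; 1 -4.2 -0.15 4.1 0; 1 -3.8 -0.15 4.4 0; 1 -3.5 -0.15 4.6 0; 1 -3.1 -0.15 4.9 0';python3 g.py;python3 -m creep '1 -2.8 -0.15 5.1 0; 1 -2.4 -0.15 5.3 0; 1 -2 -0.15 5.5 0; 1 -1.6 -0.15 5.6 0; 1 -1.1 -0.15 5.7 0';python3 g.py
python3 - <<'E'
from rig import imaging
import cv2, numpy as np
p,d=imaging.camera("scene"); cv2.imwrite("pics/s3.png",cv2.resize(p[150:350,240:480,::-1],None,fx=3,fy=3))
E
```

```text
time: 11.92
position: [0.5578, 0.1883, 0.3862]
ee_rot: [[0.668, 0.0, 0.745], [-0.745, -0.0, 0.668], [0.0, -1.0, 0.0]]
contact_force: [1.6, -3.0, 2.7]
gripper_width: 0.0111
t 11.92 grasp [0.5578 0.1883 0.2227] zang 41.88 tilt 0.01 q1,7 [-32.2  23.6] F [ 1.6 -3.   2.7] w 0.0111
time: 12.33
position: [0.5614, 0.2169, 0.3869]
ee_rot: [[0.667, -0.0, 0.745], [-0.745, -0.0, 0.667], [-0.0, -1.0, -0.0]]
contact_force: [1.3, -5.2, 2.8]
gripper_width: 0.0115
t 12.33 grasp [0.5614 0.2168 0.2234] zang 41.87 tilt 0.02 q1,7 [-34.1  21.2] F [ 1.3 -5.2  2.8] w 0.0115
time: 12.75
position: [0.5752, 0.2423, 0.3876]
ee_rot: [[0.667, -0.001, 0.745], [-0.745, -0.0, 0.667], [-0.0, -1.0, -0.001]]
contact_force: [0.0, -4.7, 4.0]
gripper_width: 0.0113
t 12.75 grasp [0.5751 0.2422 0.2241] zang 41.87 tilt 0.05 q1,7 [-35.2  19.7] F [ 0.  -4.7  4. ] w 0.0113
```

View pics/s3.png

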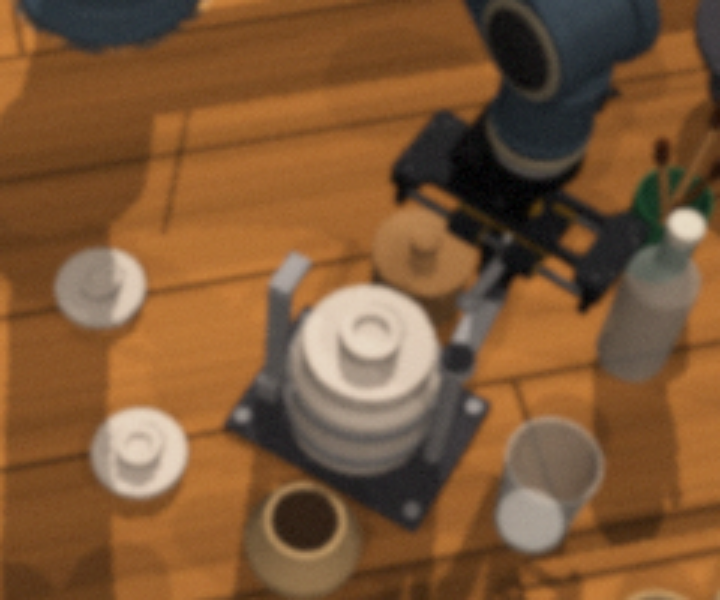

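The bar now points away from the jar, with its pivot at about (458,355). The lid on the jar at (370,330) is uncovered, and the bottle is untouched. I release the handle and rise.

```bash
python3 -m creep '0.3 0 0 0 0; 0.3 0 0 0 0; 0.3 0 0 0 0; 0.3 0 0 0 0; 0.3 0 -3 0 0';python3 -m creep '0 0 -10 0 0; 0 0 -15 0 0; 0 0 -15 0 0; -0.5 0 -15 0 0; -0.5 0 -5 0 0';python3 g.py .583 .136 .26 0
```

```text
time: 13.22
position: [0.5742, 0.2426, 0.3896]
ee_rot: [[0.668, -0.002, 0.744], [-0.744, -0.0, 0.668], [-0.002, -1.0, -0.002]]
contact_force: [0.1, -0.3, -1.0]
gripper_width: 0.0293
time: 13.63
position: [0.5753, 0.2421, 0.454]
ee_rot: [[0.668, 0.004, 0.745], [-0.745, 0.003, 0.668], [0.001, -1.0, 0.005]]
contact_force: [-0.0, 0.2, 1.0]
gripper_width: 0.0497
t 13.63 grasp [0.576  0.2426 0.2905] zang 41.88 tilt 0.29 q1,7 [-35.6  19.1] F [-0.   0.2  1. ] w 0.0497
move mm [ 84.   30.3 -66.1] roll 41.9 norm 111.1
```

```bash
python3 -m creep '-1 17 0 -13 0; -1 17 0 -13 0; -1 17 0 -13 0; -1 17 0 -13 0; -1 16 0 -14 0';python3 -m creep '-1 0 0 0 7; -1 0 0 0 7; -1 0 0 0 7; -1 0 0 0 7; -1 0 0 0 7';python3 -m creep '-1 0 0 0 7; -1 0 0 0 7; -1 0 0 0 7; -1 0 0 0 7; -1 0 0 0 4';python3 g.py .583 .136 .162 -25
python3 - <<'E'
from rig import imaging
import cv2, numpy as np
p,d=imaging.camera("scene"); c=imaging.calibration("scene"); np.savez("scene4.npz",p=p,d=d,**c)
cv2.imwrite("pics/s4.png",cv2.resize(p[150:350,240:480,::-1],None,fx=3,fy=3))
from h import *
W,_=cloud("scene4.npz"); c=np.array([.583,.136]); r=np.hypot(*(W[...,:2]-c).transpose(2,0,1)); Z=W[...,2]
m=(r<.04)&(Z>.155)&(Z<.166); q=W[m]; print(len(q),q.mean(0))
if len(q)>10: print(cv2.minEnclosingCircle(q[:,:2].astype(np.float32)))
pv=np.array([.583+.0775*.683,.136+.0775*.73])
X=W[...,:2]-pv; R=np.hypot(X[...,0],X[...,1]); m=(R>.03)&(R<.19)&(Z>.178)&(Z<.189)&(W[...,1]>.19); q=X[m]; 
a=np.arctan2(q[:,1],q[:,0]); print("bar",len(q),np.median(a),"joint",(np.arctan2(-.73,-.683)-np.median(a))%(2*np.pi))
E
```

```text
time: 14.05
position: [0.5818, 0.1344, 0.4507]
ee_rot: [[0.668, 0.0, 0.745], [-0.745, 0.0, 0.668], [-0.0, -1.0, 0.0]]
contact_force: [0.6, 0.4, -0.1]
gripper_width: 0.0817
time: 14.47
position: [0.5817, 0.1354, 0.4507]
ee_rot: [[0.114, -0.0, 0.994], [-0.994, 0.0, 0.114], [-0.001, -1.0, -0.0]]
contact_force: [-0.4, 0.3, 0.8]
gripper_width: 0.0868
time: 14.88
position: [0.5817, 0.1355, 0.4507]
ee_rot: [[-0.429, -0.0, 0.903], [-0.903, 0.0, -0.429], [-0.0, -1.0, -0.0]]
contact_force: [-0.0, 0.3, 0.2]
gripper_width: 0.0867
t 14.88 grasp [0.5817 0.1356 0.2872] zang -25.42 tilt 0.02 q1,7 [-37.4 -34.3] F [-0.   0.3  0.2] w 0.0867
move mm [ -0.9 125.2   1. ] roll -0.4 norm 125.2
232 [0.58790735 0.136314   0.15937462]
((0.5851885676383972, 0.13713690638542175), 0.026455694809556007)
bar 275 2.378265554468813 joint 1.5819755653694827
```

View pics/s4.png

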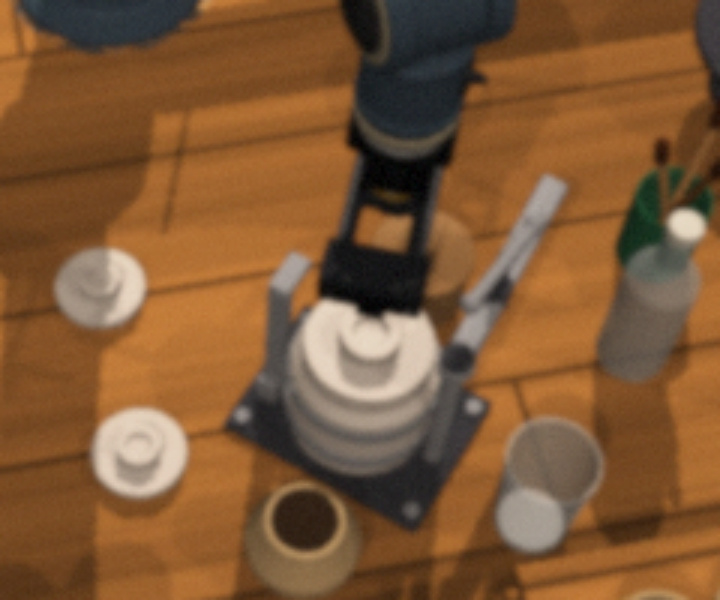

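The bar stands at about 1.5 rad, well clear of the bottle. There are three lid-like things: small ones at (100,290) and (140,450) in this crop, and the large one on the jar at (370,335). The last is the lid meant. I go down over its boss.

```bash
python3 -m creep '-1 -1 20 1 0; -1 0 25 0 0; -1 0 25 0 0; -1 0 20 0 0; -1 0 12 0 0';python3 g.py .583 .136 .163 -25.4
```

```text
time: 15.35
position: [0.5824, 0.136, 0.3463]
ee_rot: [[-0.423, -0.003, 0.906], [-0.906, -0.001, -0.423], [0.002, -1.0, -0.003]]
contact_force: [0.0, -0.2, 0.3]
gripper_width: 0.0874
t 15.35 grasp [0.5818 0.1359 0.1828] zang -25.03 tilt 0.2 q1,7 [-35.7 -31.2] F [ 0.  -0.2  0.3] w 0.0874
move mm [-0.6 19.8  1.1] roll 0.4 norm 19.8
```

```bash
python3 -m creep '-1 0 9 0 0; -1 0 6 0 0; -1 0 4 0 0; -1 0 0 0 0; -1 0 0 0 0';python3 g.py .583 .136 .163 -25.4
```

```text
time: 15.77
position: [0.5836, 0.1359, 0.3303]
ee_rot: [[-0.424, 0.001, 0.905], [-0.905, 0.001, -0.424], [-0.001, -1.0, 0.001]]
contact_force: [0.5, -0.2, 0.3]
gripper_width: 0.0873
t 15.77 grasp [0.5838 0.136  0.1668] zang -25.12 tilt 0.08 q1,7 [-35.3 -30.7] F [ 0.5 -0.2  0.3] w 0.0873
move mm [ 0.3  3.8 -0.7] roll 0.3 norm 3.9
```

```bash
python3 -m creep '-1 0 2 -0.7 0; 1 0 2 0 0; 1 0 0 0 0; 1 0 0 0 0; 1 0 0 0 0';python3 -m creep '1 0 0 0 0; 1 0 0 0 0; 1 0 0 0 0; 1 0 0 0 0; 1 0 0 0 0';python3 g.py .583 .136 .163 -25.4
```

```text
time: 16.18
position: [0.5826, 0.1362, 0.3257]
ee_rot: [[-0.424, 0.0, 0.905], [-0.905, 0.0, -0.424], [-0.0, -1.0, 0.0]]
contact_force: [0.1, -0.6, 0.2]
gripper_width: 0.068
time: 16.6
position: [0.5827, 0.1361, 0.3257]
ee_rot: [[-0.425, 0.0, 0.905], [-0.905, 0.0, -0.425], [-0.0, -1.0, 0.0]]
contact_force: [1.0, -0.0, 0.8]
gripper_width: 0.0511
t 16.6 grasp [0.5828 0.1362 0.1622] zang -25.13 tilt 0.02 q1,7 [-35.2 -30.6] F [ 1.  -0.   0.8] w 0.0511
move mm [ 0.  -0.8  0.3] roll 0.3 norm 0.9
```

```bash
python3 -m creep '1 0 -2 0 0; 1 0 -4 0 0; 1 0 -6 0 0; 1 0 -8 0 0; 1 0 -10 0 0';python3 -m creep '1 0 -14 0 0; 1 0 -16 0 0; 1 0 -16 0 0; 1 0 -16 0 0; 1 0 -16 0 0';python3 g.py .4245 -.329 .27 -25.4
python3 - <<'E'
from rig import imaging
import cv2, numpy as np
p,d=imaging.camera("scene"); cv2.imwrite("pics/s5.png",cv2.resize(p[130:350,240:480,::-1],None,fx=2.7,fy=2.7))
E
```

```text
time: 17.02
position: [0.5822, 0.1362, 0.3557]
ee_rot: [[-0.425, -0.002, 0.905], [-0.905, -0.0, -0.425], [0.001, -1.0, -0.001]]
contact_force: [1.5, 0.1, -4.4]
gripper_width: 0.0514
time: 17.43
position: [0.5823, 0.136, 0.4353]
ee_rot: [[-0.425, 0.0, 0.905], [-0.905, 0.0, -0.425], [-0.001, -1.0, 0.0]]
contact_force: [0.7, 0.4, -5.1]
gripper_width: 0.0509
t 17.43 grasp [0.5824 0.1361 0.2718] zang -25.13 tilt 0.03 q1,7 [-37.2 -33.6] F [ 0.7  0.4 -5.1] w 0.0509
move mm [488.1   1.6  54.6] roll 0.3 norm 491.1
```

View pics/s5.png

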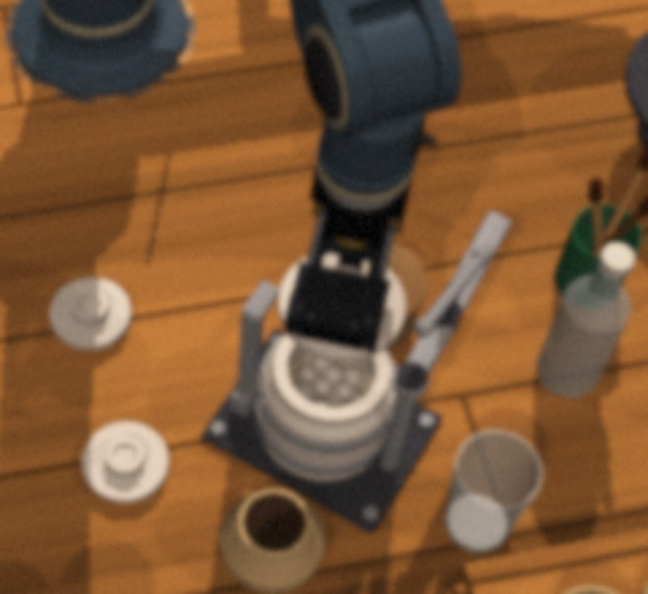

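The lid hangs level in the gripper and the jar stands open, with the balls visible at about (335,380). There are two bat-shaped discs: white at top-view (454,261) and red at (456,345). The white, bare one fits, and I check it in a crop.

```bash
python3 -c "
import cv2
t=cv2.imread('pics/top0.png');cv2.imwrite('pics/c3.png',cv2.resize(t[140:390,390:530],None,fx=2.3,fy=2.3))"
```

```text
(no output)
```

View pics/c3.png

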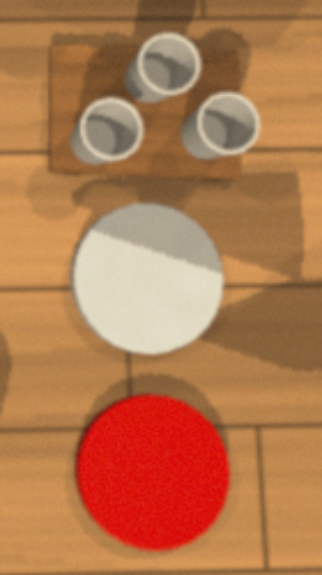

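The crop shows the bare white disc at (148,278), which is the bat meant, and the red one at (153,472), which is the decoy. I carry the lid over.

```bash
python3 -m creep '1 12 0 1.5 0; 1 20 0 2 0; 1 25 0 3 0; 1 25 0 3 0; 1 25 0 3 0';python3 -m creep '1 25 0 3 0; 1 25 0 3 0; 1 25 0 3 0; 1 25 0 3 0; 1 25 0 3 0';python3 -m creep '1 25 0 3 0; 1 25 0 3 0; 1 25 0 3 0; 1 25 0 3 0; 1 25 0 3 0';python3 -m creep '1 25 0 3 0; 1 25 0 3 0; 1 25 0 3 0; 1 20 0 2 0; 1 12 0 1 0';python3 g.py .4245 -.329 .08 -25.4
```

```text
time: 17.9
position: [0.5471, 0.032, 0.4324]
ee_rot: [[-0.425, -0.003, 0.905], [-0.905, -0.001, -0.425], [0.002, -1.0, -0.002]]
contact_force: [-0.8, -0.1, -5.1]
gripper_width: 0.0512
time: 18.32
position: [0.5072, -0.0875, 0.4326]
ee_rot: [[-0.425, -0.002, 0.905], [-0.905, 0.0, -0.425], [0.001, -1.0, -0.002]]
contact_force: [1.2, -0.5, -4.9]
gripper_width: 0.0511
time: 18.73
position: [0.4675, -0.2067, 0.4327]
ee_rot: [[-0.425, -0.002, 0.905], [-0.905, 0.001, -0.425], [0.0, -1.0, -0.002]]
contact_force: [0.2, -0.1, -5.4]
gripper_width: 0.0514
time: 19.15
position: [0.432, -0.3099, 0.4328]
ee_rot: [[-0.429, -0.002, 0.903], [-0.903, -0.0, -0.429], [0.001, -1.0, -0.002]]
contact_force: [-0.1, -0.4, -5.6]
gripper_width: 0.0513
t 19.15 grasp [ 0.4317 -0.31    0.2693] zang -25.38 tilt 0.13 q1,7 [-2.2 16.2] F [-0.1 -0.4 -5.6] w 0.0513
move mm [ 20.  189.3   2. ] roll 0.0 norm 190.4
```

```bash
python3 -m creep '1 10 15 1 0; 1 8 22 1 0; 1 2 25 0 0; 1 0 25 0 0; 1 0 25 0 0';python3 -m creep '1 0 22 0 0; 1 0 18 0 0; 1 0 14 0 0; 1 0 9 0 0; 1 0 4 0 0';python3 -m creep '1 0 2 0 0; 1 0 0 0 0; 1 0 0 0 0; 1 0 0 0 0; 1 0 0 0 0';python3 g.py .4245 -.329 .0625 -25.4
python3 - <<'E'
from rig import imaging
import cv2, numpy as np
p,d=imaging.camera("scene"); cv2.imwrite("pics/s6.png",cv2.resize(p[170:370,80:320,::-1],None,fx=3,fy=3))
E
```

```text
time: 19.57
position: [0.4266, -0.3263, 0.3199]
ee_rot: [[-0.426, -0.001, 0.905], [-0.905, 0.001, -0.426], [-0.0, -1.0, -0.002]]
contact_force: [0.3, 0.4, -5.8]
gripper_width: 0.0513
time: 19.98
position: [0.4271, -0.3258, 0.2529]
ee_rot: [[-0.425, -0.003, 0.905], [-0.905, 0.002, -0.425], [-0.0, -1.0, -0.004]]
contact_force: [-0.4, 0.1, -5.5]
gripper_width: 0.0508
time: 20.4
position: [0.4285, -0.3262, 0.2533]
ee_rot: [[-0.424, 0.001, 0.905], [-0.905, -0.001, -0.424], [-0.0, -1.0, 0.001]]
contact_force: [-0.1, -0.5, -5.0]
gripper_width: 0.0508
t 20.4 grasp [ 0.4287 -0.3263  0.0898] zang -25.12 tilt 0.08 q1,7 [ 7.1 29.4] F [-0.1 -0.5 -5. ] w 0.0508
move mm [ 4.3 27.3 -2.7] roll 0.3 norm 27.7
```

View pics/s6.png

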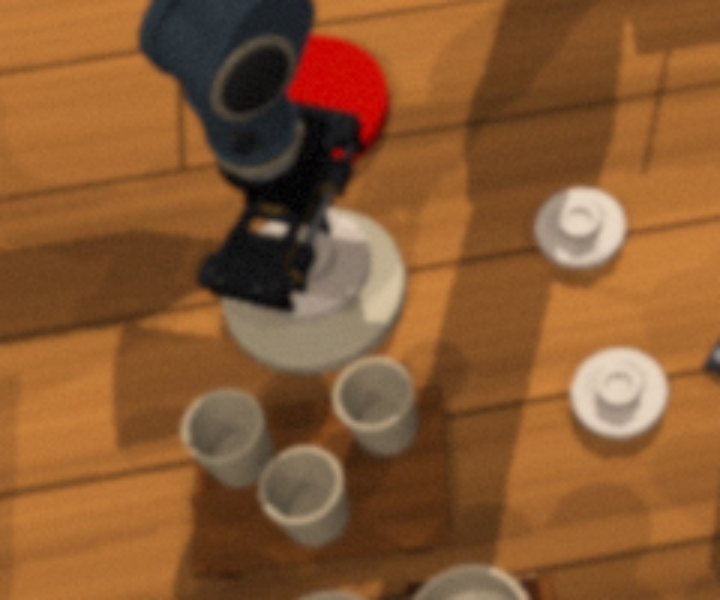

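The lid hangs over the white bat at about (320,280), clear of the cups at (225,435), (375,400) and (300,490). I lower it the last 27 mm slowly.

```bash
python3 -m creep '1 2 5 -1.4 0; 1 2 5 -1.3 0; 1 0 5 0 0; 1 0 4 0 0; 1 0 3 0 0';python3 g.py .4245 -.329 .0625 -25.4;python3 -m creep '1 0 1 0 0; 1 0 1 0 0; 1 0 1 0 0; 1 0 0.5 0 0; 1 0 0 0 0';python3 g.py .4245 -.329 .0625 -25.4
```

```text
time: 20.87
position: [0.4239, -0.3284, 0.2297]
ee_rot: [[-0.425, -0.001, 0.905], [-0.905, 0.001, -0.425], [-0.0, -1.0, -0.001]]
contact_force: [-0.1, 0.4, -4.7]
gripper_width: 0.0508
t 20.87 grasp [ 0.4237 -0.3283  0.0662] zang -25.14 tilt 0.07 q1,7 [ 8.8 31.3] F [-0.1  0.4 -4.7] w 0.0508
move mm [0.3 3.7 1. ] roll 0.3 norm 3.8
time: 21.28
position: [0.4242, -0.3285, 0.2271]
ee_rot: [[-0.425, 0.0, 0.905], [-0.905, 0.0, -0.425], [-0.0, -1.0, 0.0]]
contact_force: [-0.5, -0.1, -4.4]
gripper_width: 0.0509
t 21.28 grasp [ 0.4242 -0.3285  0.0636] zang -25.12 tilt 0.01 q1,7 [ 9.  31.5] F [-0.5 -0.1 -4.4] w 0.0509
move mm [0.3 1.1 0.5] roll 0.3 norm 1.2
```

```bash
python3 -m creep '1 0 0.5 0 0; 1 0 0.5 0 0; 1 0 0.5 0 0; 1 0 0.5 0 0; 1 0 0 0 0';python3 g.py
```

```text
time: 21.7
position: [0.4241, -0.3286, 0.2256]
ee_rot: [[-0.425, 0.0, 0.905], [-0.905, 0.001, -0.425], [-0.001, -1.0, 0.0]]
contact_force: [-2.2, 2.5, 2.6]
gripper_width: 0.0514
t 21.7 grasp [ 0.4242 -0.3285  0.0621] zang -25.13 tilt 0.04 q1,7 [ 9.1 31.6] F [-2.2  2.5  2.6] w 0.0514
```

The load has gone onto the bat (z force from -4.4 to +2.6 N). I release and rise.

```bash
python3 -m creep '0.3 0 0 0 0; 0 0 0 0 0; -1 0 0 0 0; -1 0 0 0 0; -1 0 0 0 0';python3 g.py;python3 -m creep '-1 0 -3 0 0; -1 0 -8 0 0; -1 0 -15 0 0; -1 0 -20 0 0; -1 0 -25 0 0';python3 -m creep '-1 0 -25 0 0; -1 -15 -25 0 0; -1 -25 -25 0 0; -1 -30 -10 0 0; -1 -30 0 0 0';python3 -m creep '-1 -30 0 0 0; -1 -30 0 0 0; -1 -30 0 0 0; -1 -10 0 0 0; -1 0 0 0 0';python3 g.py
python3 - <<'E'
from rig import imaging
import cv2, numpy as np
for n in("scene","top"):
    p,d=imaging.camera(n); c=imaging.calibration(n); np.savez(f"{n}9.npz",p=p,d=d,**c); cv2.imwrite(f"pics/{n}9.png",p[...,::-1])
from h import *
for n in("scene","top"):
    f=n+"9.npz"; W,p=cloud(f); Z=W[...,2]; near=np.hypot(W[...,0]-.4245,W[...,1]+.329)<.1
    for lo,hi in((.036,.048),(.055,.066)):
        q=W[near&(Z>lo)&(Z<hi)]; 
        if len(q)<10: print(n,lo,len(q)); continue
        A=np.c_[q[:,:2],np.ones(len(q))]; pl=np.linalg.lstsq(A,q[:,2],rcond=None)[0]
        print(n,lo,len(q),q.mean(0).round(4),cv2.minEnclosingCircle(q[:,:2].astype(np.float32)),"slope",pl[:2].round(3))
    pv=np.array([.583+.0775*.683,.136+.0775*.73]); X=W[...,:2]-pv; R=np.hypot(X[...,0],X[...,1])
    q=X[(R>.1)&(R<.2)&(Z>.176)&(Z<.19)&(W[...,1]>.19)&(W[...,0]<.58)]; a=np.arctan2(q[:,1],q[:,0])
    if len(q): print("bar",len(q),(np.arctan2(-.73,-.683)-np.median(a))%(2*np.pi))
    q=W[(np.hypot(W[...,0]-.575,W[...,1]-.242)<.08)&(Z>.205)&(Z<.25)]; print("handle top z",len(q),np.percentile(q[:,2],[50,90]) if len(q) else 0)
    for nm,(x,y) in dict(bottle=(.56,.39),beaker=(.72,.266),pot=(.70,.055),crock=(.468,.219),tin=(.465,.455),c0=(.655,-.343),c1=(.588,-.404),c2=(.584,-.276)).items():
        W0,_=cloud(n+"0.npz"); r=[]
        for w in(W0,W):
            q=w[(np.hypot(w[...,0]-x,w[...,1]-y)<.06)&(w[...,2]>.062)&(w[...,2]<(.12 if nm=='crock' else .3))&((w[...,2]<.15) | (nm in('bottle','tin')))]; r.append(np.median(q,0))
        print(nm,((r[1]-r[0])*1000).round(1),end=' ')
    print()
E
```

```text
time: 22.12
position: [0.4244, -0.3288, 0.2252]
ee_rot: [[-0.425, 0.001, 0.905], [-0.905, -0.001, -0.425], [0.001, -1.0, 0.001]]
contact_force: [-0.9, 0.2, 0.3]
gripper_width: 0.0638
t 22.12 grasp [ 0.4246 -0.3289  0.0617] zang -25.12 tilt 0.08 q1,7 [ 9.1 31.6] F [-0.9  0.2  0.3] w 0.0638
time: 22.53
position: [0.4238, -0.3283, 0.2964]
ee_rot: [[-0.425, -0.002, 0.905], [-0.905, 0.001, -0.425], [0.0, -1.0, -0.002]]
contact_force: [0.0, 0.1, 0.8]
gripper_width: 0.0861
time: 22.95
position: [0.4672, -0.2383, 0.3848]
ee_rot: [[-0.427, 0.007, 0.904], [-0.904, -0.002, -0.427], [-0.001, -1.0, 0.007]]
contact_force: [0.0, -0.4, -0.8]
gripper_width: 0.087
time: 23.37
position: [0.5103, -0.1445, 0.3813]
ee_rot: [[-0.419, 0.001, 0.908], [-0.908, 0.001, -0.419], [-0.001, -1.0, 0.0]]
contact_force: [-0.2, 0.4, -0.1]
gripper_width: 0.087
t 23.37 grasp [ 0.5104 -0.1444  0.2178] zang -24.79 tilt 0.06 q1,7 [-18.1  -1.5] F [-0.2  0.4 -0.1] w 0.087
scene 0.036 817 [ 0.4302 -0.3242  0.0426] ((0.4257228374481201, -0.323965460062027), 0.05801444128155708) slope [-0.007 -0.003]
scene 0.055 218 [ 0.4255 -0.3253  0.06  ] ((0.42543870210647583, -0.32501205801963806), 0.027295192703604698) slope [ 0.001 -0.004]
bar 187 1.554473106232387
handle top z 225 [0.22962613 0.23344466]
bottle [-0.1 -0.2  0.1] beaker [ 0.2  0.4 -1. ] pot [0.1 0.5 0.2] crock [ 3.9 -4.7 -0.2] tin [-0.4  0.   0.3] c0 [ 0.2 -0.2  1. ] c1 [ 0.   0.2 -0.3] c2 [-0.4 -0.4 -0.8] 
top 0.036 643 [ 0.4188 -0.3493  0.042 ] ((0.42444074153900146, -0.3285062313079834), 0.05630733072757721) slope [0.002 0.004]
top 0.055 238 [ 0.4241 -0.3315  0.0592] ((0.4246225655078888, -0.3287321925163269), 0.02625548467040062) slope [ 0.005 -0.009]
bar 497 1.5152798541397985
handle top z 333 [0.22925003 0.2325852 ]
bottle [ 0.2 -0.  -0.5] beaker [-0.6 -0.4  0. ] pot [ 0.6 -0.   0.2] crock [-0.1 -0.   0.1] tin [0.1 0.4 0.2] c0 [ 14.4 -10.4   0.6] c1 [-1.2 -0.1 -0.6] c2 [nan nan nan]
  return _methods._mean(a, axis=axis, dtype=dtype,
  ret = um.true_divide(
```

View pics/scene9.png

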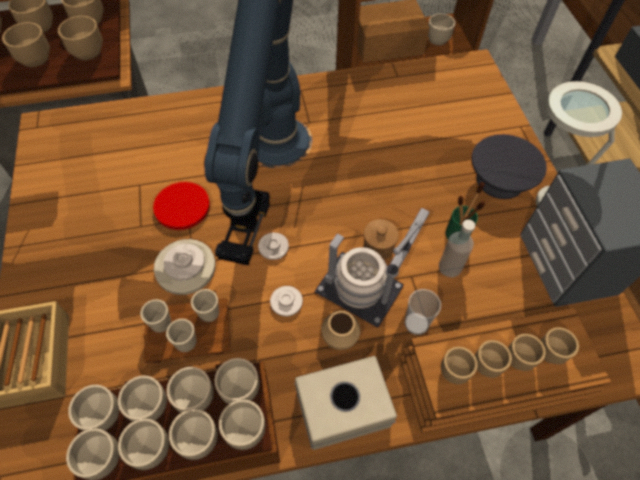

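The lid sits flat in the middle of the white bat at (184,263), the bar is open at (410,240), and everything else stands where it was. The arm touches nothing.

```bash
python3 -c "
from rig import ctrl; print(ctrl.sign_off())"
```

```text
the job is handed in; nothing more can be done
None
```

I opened the jar and set the lid down on the white plaster bat, then handed the job in at about 23 s of robot time. The hand-in gives no verdict.

**What I did:**
- I unscrewed the T-handle about 182° in two grips.
- I then swung the bar open by the handle. I kept the hand's direction fixed, which backed the screw off further.
- I gripped the lid by its boss, carried it over, lowered it slowly until the force reading showed it resting on the bat, and let go.

**What the last checks showed:**

| Check | Reading | Needed |
|---|---|---|
| Lid centre from bat centre | about 1 mm (top camera), about 5 mm (scene camera) | under 31 mm |
| Lid tilt | about 0.01 rad | under 0.08 rad |
| Lid disc top above bench | about 42 mm, as expected for a lid resting flat on the bat | – |
| Latch bar angle | about 1.52 to 1.55 rad | 1.25 rad or more |
| Locking screw | about 5 rad, judged from about 9.5 mm of handle lift | 2.4 rad or more |
| Last contact force | under 0.5 N, gripper standing free | robot touches nothing |

**Where checks disagreed:** two of the cups in the top view (one shift of about 18 mm, one with no reading) and the crock in the scene view (about 6 mm). I put these down to the arm hiding the cups and the opened bar changing the view of the crock. The other camera showed each of them within about 1 mm of its start, as both did for the remaining items.

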